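# Find and press the hidden catch of a market stall's till

## Task

Feel across the white panel inset in the top of the grey cash till with your shut fingertips until you find the flush catch hidden in it, and press the catch down so that the till's drawer springs out by itself. Then let go of the catch and move clear, leaving the drawer open. Do not pick up or shift any of the things standing on or around it.

Things in the scene. Friction and masses are not known exactly. Their poses are not given: they have to be found in the camera images.
- till: grey steel cash till fixed to the counter, 300 (x) x 420 (y) x 110 mm tall; origin at the centre of its underside, z up; its blue drawer front faces its own -x. Its flat top has a centred window, 120 (x) x 200 (y) mm, in which a rigid white panel lies 3 mm lower.
- panel_mid (a point): centre of that window, on the panel's upper surface, 107 mm above the counter; axes as the till's. The hidden catch is centred on the panel's long middle line (till x = 0), anywhere from 50 to -50 mm in the till's y from here, different every time. It is a white plate in a hole 52 (x) x 40 (y) mm, its top 2 mm below the panel
- catch (a joint): how far the hidden catch is pressed down, m: 0 untouched, 0.006 fully down (its top then 8 mm below the panel). It starts to move at about 2.5 N, takes about 6 N fully down, frees the drawer from 3 mm on, and springs back up when let go. On the rest of the panel nothing yields
- drawer (a joint): how far the till's drawer has come out towards the till's -x, m: 0 latched shut, 0.06 fully out. A spring pushes it out in about half a second once the catch is pressed, and it stays out
- weight: brass scale weight, 42 mm across, 45 mm tall, standing on the till's top to the +y side of the panel; origin at the centre of its underside. Not to be moved
- dish: small blue bowl, 84 mm across, 22 mm tall, on the till's top to the -y side of the panel; origin under its centre. Not to be moved
- jar: amber jar with a red cap, 68 mm across, 100 mm tall, on the counter beside the till; origin under its centre. Not to be moved
- mug: white mug, 76 mm across, 85 mm tall, on the counter beside the till; origin under its centre. Not to be moved
- spool: wooden spool, 70 mm across, 70 mm tall, on the counter beside the till; origin under its centre. Not to be moved
- brush: vegetable brush lying on the counter beside the till, some 200 mm long. Not to be moved

How it is judged:
On the way, in this order (a step that is already met when the one before it is completed fails the run):
1. the fingers press the hidden catch down by 2.5 mm (value of joint catch above 0.0025 m and contact force between the fingers and anything else above 0.5 N), for 0.02 s.
2. the drawer springs out (value of joint drawer above 0.045 m), for 0.2 s.
At the end, for the whole second after the job is handed in: The drawer stands at least 45 mm out, the catch is let go (within 1.5 mm of its rest), and each bystander is within 20 mm of where it began (value of joint drawer above 0.045 m and value of joint catch below 0.0015 m and distance of each of weight, dish, jar, mug, spool, brush from where it was at the start of the episode below 0.02 m); the robot touches nothing.
It fails at once if a bystander is lifted, carried or shifted by more than 20 mm (not (distance of each of weight, dish, jar, mug, spool, brush from where it was at the start of the episode below 0.02 m)).
It also fails if it takes over 48 s, if anything falls off the work surface, if the arm or the gripper's body presses on something with over 40 N, if the wrist force passes 120 N, or if a joint passes its speed limit or range.

## Robot

A 6-joint arm with a two-finger parallel gripper is mounted at the origin on the work surface. World frame = base frame: x ahead of the robot, y to its left, z up, the work surface at z = 0. Lengths are in m, angles in rad, forces in N, time in s.
With the tool pointing down it reaches from about 0.35 to 0.775 m from the base axis. Payload 5.5 kg.
Tool frame: the origin (TCP) lies between the finger pads; the fingertips stand 11 mm ahead of it and the grasp point (between the pads) lies 8 mm behind it; z points along the fingers, y is the direction in which the jaws open and shut (so a half turn about z gives the same grasp; the last joint's range is limited). The gripper opens to 85 mm and grips with 20 to 120 N. Pads are 22 mm wide; open, the fingers measure 114 mm over their backs; the gripper's body (76 mm by 85 mm) begins 54 mm behind the grasp point. The pads swing forward as they close: fully open they stand 13 mm farther back than shut.
Start: joints at [-1.321, 0.313, 0.046, 1.304, 0, 1.431], TCP at [0.219, -0.532, 0.242] pointing down, gripper open.
Joint ranges: [-2.76, 2.76], [-0.86, 1.69], [-1.03, 1.26], [-2.2, 2.34], [-1.47, 1.5], [-3.14, 3.14]. Speed limits (rad/s): [2.57, 2.57, 3.14, 3.14, 3.14, 3.14].

## Interface

Orientations are given as a 3x3 rotation matrix whose columns are the frame's x, y, z axes.
In Python, from workcell import sense, get_image, camera_info, finish_job gives the robot as it stands.
- The arm moves only by the tool move_arm, never from a script. Its argument "plan" is text: rows parted by semicolons, each of 4 numbers parted by spaces: the shift along the tool's x, y, z in cm, then the turn about the tool's z in units of 5 degrees (1.0 is 5 degrees). In form: x y z spin; .... A call has 1 to 5 rows; each row is the pose to reach, as a shift and turn from the pose measured when the call began, along the tool's axes at that moment; what a row does not reach only later rows make up. A row lasts 1/10 s, in which the tool goes at most 50 mm and 8.59 degrees, less where a joint would pass 70% of its speed; a pose out of reach is approached as far as the arm can. A call with a gripper value outside its range is refused whole. "gripper" is the gripper command: -1 is fully open, 1 is shut, values between are in proportion, set as the call begins (left out, the last holds). The fingers move at their own pace and stop on an object; "squeeze" is the grip in N (left out, the last holds). Time passes only in rows, so rows that repeat a pose let the fingers close. It gives the time, the measured TCP pose, the force and the opening at its end, in the units of the state.
- sense(): the state, without advancing time (a new reading comes with each control period).
- get_image(name): name is "scene" or "top"; returns (picture, depth): 480x640x3 uint8, blue, green, red; 480x640 float32, m along the optical axis (not along the pixel's ray), 0 where there is no reading.
- camera_info(name): a dict with "fov_y" (degrees; the focal length in pixels is half the picture's height over the tangent of half this angle, whatever the lens; pixels are square), "cx", "cy" (the principal point, pixels), "R" (3x3) and "t" (3): a world point X has camera coordinates R X + t. Camera axes: x right, y down, z forward; pixel columns grow to the right and rows downward; lengths in m; the calibration is good to about 2 mm. A picture is of the moment at which its call begins. camera_info takes no time and is no camera call.
- finish_job(): hands the job in, once; it reports no verdict.
The state is a dict: "time": time; "joint_positions": joint angles; "dq": joint speeds; "effort": joint torques, N m; "tool_pos": TCP position; "tcp_rot": TCP orientation; "wrist_force": force on the tool from outside, world axes, zero at the start; "torque": the same for the moment, N m; "opening": finger opening in m.
Only numpy, scipy, OpenCV 4.12 (cv2) and the standard library are available. Lean on these libraries where they do the work, as an engineer would, in place of code of your own. Each camera call takes 0.05 s, during which the arm holds its last target. There are 200 camera calls.

## Working session

There is one attempt and no reset: what is moved stays moved. The work goes in short steps, Python scripts to look and compute and a tool call to move; the robot and the scene stay as the last step left them, time stands still between calls to the robot, and variables do not carry over. Pictures are saved under pics/ and viewed, about 8 in all and at most 12, crops included, and the job is handed in when it is done.

Besides the shell and the picture viewer there is one more tool, called after ">>>" as name(argument=value, ...) on one line, values as JSON. move_arm: Moves the arm, as the interface text tells. Its arguments: {"type":"object","properties":{"plan":{"type":"string"},"gripper":{"type":"number"},"squeeze":{"type":"number"}},"required":["plan"]}

```bash
mkdir -p pics; python3 - <<'E'
from workcell import *
import cv2,numpy as np
for n in("scene","top"):
    i,d=get_image(n);cv2.imwrite(f"pics/{n}1.png",i);np.save(f"{n}1.npy",d);print(n,camera_info(n))
s=sense();print(s)
E
```

```text
scene {'fov_y': 43.25013024996064, 'cx': 318.4572050263567, 'cy': 237.2567519340506, 'R': array([[-0.50527633,  0.86284345, -0.01403597],
       [ 0.52870473,  0.29666976, -0.7952725 ],
       [-0.68203163, -0.40925325, -0.60608963]]), 't': array([ 0.24866299, -0.20959321,  1.95766058])}
top {'fov_y': 52.29572934551196, 'cx': 320.81633076956047, 'cy': 241.93277494529966, 'R': array([[ 0.00820044, -0.99994286,  0.00685782],
       [-0.99676862, -0.00872205, -0.07985137],
       [ 0.07990662, -0.00618084, -0.99678319]]), 't': array([-0.00614479,  0.53428419,  1.44582084])}
{'time': 0.1, 'joint_positions': array([-1.32059918e+00,  3.13909720e-01,  4.50950723e-02,  1.30358960e+00,
       -6.47484057e-06,  1.43119277e+00]), 'dq': array([-6.16848346e-04, -7.45129408e-04,  1.96098698e-03,  1.05998620e-03,
        8.47055325e-06,  1.80821163e-03]), 'effort': array([ 1.96809902e-03, -4.81723201e+01,  2.99246281e+01,  1.26707825e-02,
       -2.07978974e-04,  6.25632538e-06]), 'tool_pos': array([ 0.21838179, -0.53144876,  0.2415079 ]), 'tcp_rot': array([[ 9.24984851e-01,  3.80003766e-01, -4.04384902e-04],
       [ 3.80003919e-01, -9.24983567e-01,  1.55624718e-03],
       [ 2.17330398e-04, -1.59317291e-03, -9.99998707e-01]]), 'wrist_force': array([-0.14298309,  0.31991402, -0.07503705]), 'torque': array([-0.03312176,  0.02424402, -0.00202624]), 'opening': 0.08509274770874445}
```

View pics/top1.png

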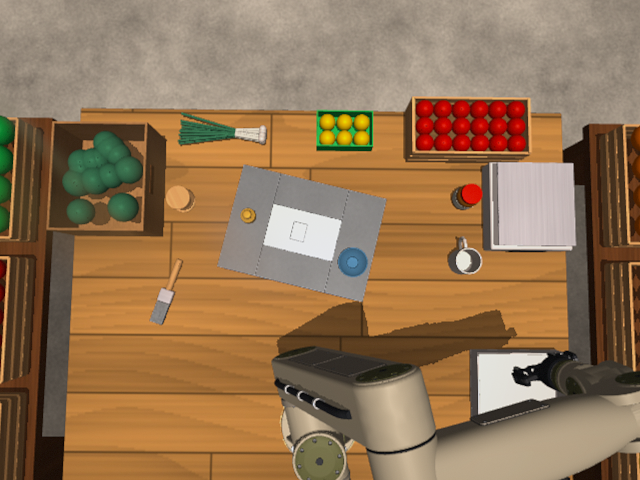

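View pics/scene1.png

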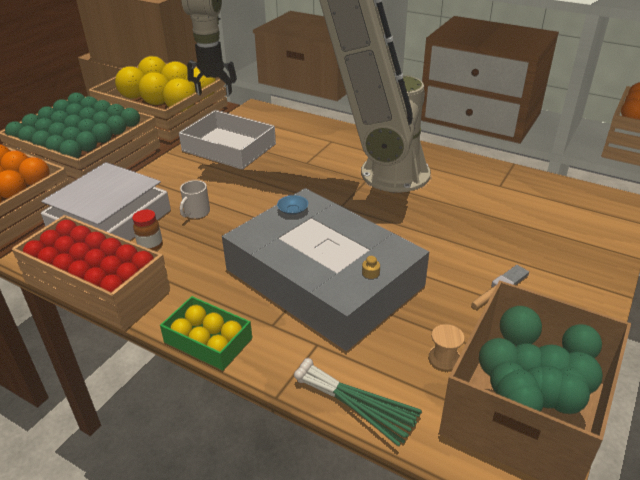

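```bash
cat > h.py <<'E'
import numpy as np
from workcell import *
def world(n,u,v,z):
    c=camera_info(n);f=240/np.tan(np.radians(c["fov_y"]/2))
    r=c["R"].T@np.array([(u-c["cx"])/f,(v-c["cy"])/f,1]);o=-c["R"].T@c["t"]
    return o+r*(z-o[2])/r[2]
E
python3 - <<'E'
import cv2
i=cv2.imread("pics/top1.png")[155:310,210:395]
cv2.imwrite("pics/crop.png",cv2.resize(i,None,fx=4,fy=3.8 and 4,interpolation=cv2.INTER_CUBIC)[:600*2])
E
```

```text
(no output)
```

View pics/crop.png

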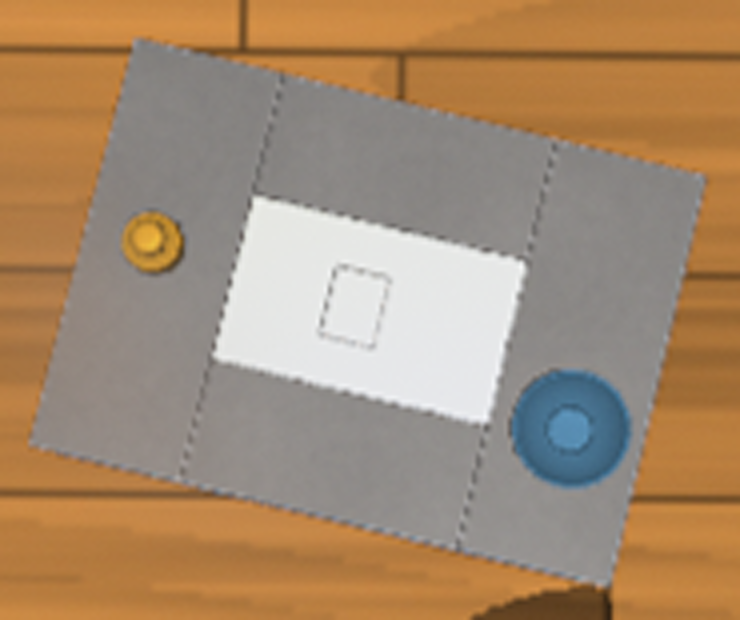

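The crop shows the panel's corners at (253,197), (527,262), (489,424) and (215,359). A faint rectangle is centred near (354,307), left of the middle on the +y side. I'll use it as a starting guess and confirm it by feel.

```bash
python3 - <<'E'
from h import *
W=lambda u,v,z:world("top",210+(u+.5)/4-.5,155+(v+.5)/4-.5,z)
P=[W(*p,.108) for p in[(253,197),(527,262),(489,424),(215,359)]]
m=np.mean(P,0);y=(P[0]+P[3]-P[1]-P[2]);y/=np.linalg.norm(y);x=np.array([y[1],-y[0],0])
T=[W(*p,.11) for p in[(136,40),(706,178),(609,585),(32,443)]]
print("mid",m,"till mid",np.mean(T,0),"yaw deg",np.degrees(np.arctan2(x[1],x[0])), np.linalg.norm(P[0]-P[1]),np.linalg.norm(P[1]-P[2]))
yt=T[0]+T[3]-T[1]-T[2];print(np.degrees(np.arctan2(-yt[0],yt[1])))
c=W(354,307,.107);print("catch",c,"till rel",(c-m)@x,(c-m)@y)
for n,u,v,z in(("weight",152,241,.14),("dish",570,428,.12)):
    q=W(u,v,z)-m;print(n,q@x,q@y)
s=sense();R=s["tcp_rot"];t=m.copy();t[2]=.2
print("tool shift cm",R.T@(t-s["tool_pos"])*100, "tool x yaw",np.degrees(np.arctan2(R[1,0],R[0,0])))
E
```

```text
mid [0.55459429 0.05132249 0.108     ] till mid [0.55477965 0.05147841 0.11      ] yaw deg -12.893988950100324 0.1998307793489099 0.11798292036056182
-13.266728305862928
catch [0.55686053 0.06336525 0.107     ] till rel -0.00047822196671794867 0.01224480324715917
weight 0.00877295044608243 0.15686121856235863
dish -0.049196019520642835 -0.15505170904459276
tool shift cm [ 53.24378121 -41.1225678    4.22788233] tool x yaw 22.333925938414257
```

>>> move_arm(plan="2 -1.5 0 0; 5.5 -4.3 0 0; 9 -7 0 0; 12.5 -9.8 0 0; 16 -12.5 0 0", gripper=1, squeeze=20)

```text
time: 0.6
tool_pos: [0.3192, -0.3532, 0.2413]
tcp_rot: [[0.925, 0.379, -0.001], [0.379, -0.925, 0.002], [0.0, -0.003, -1.0]]
wrist_force: [0.8, -0.6, 0.9]
opening: 0.0123
```

>>> move_arm(plan="3.5 -2.8 0 0; 7 -5.5 0 0; 10.5 -8.2 0 0; 14 -11 0 0; 17 -13.5 0 0")

```text
time: 1.1
tool_pos: [0.4257, -0.1617, 0.2415]
tcp_rot: [[0.925, 0.38, -0.001], [0.38, -0.925, 0.003], [0.0, -0.003, -1.0]]
wrist_force: [0.4, 0.2, -0.6]
opening: -0.0002
```

```bash
cat >> h.py <<'E'
M=np.array([.5546,.0514,.107]);a=np.radians(-13.1)
X=np.array([np.cos(a),np.sin(a),0]);Y=np.array([-np.sin(a),np.cos(a),0])
def rep(yt=0,tip=.05):
    s=sense();R=s["tcp_rot"];p=s["tool_pos"]
    t=M+Y*yt;t[2]=.107+tip+.011
    print("t",s["time"],"pos",p,"till",(p-M)@X,(p-M)@Y,"tip above panel mm",(p[2]-.118)*1e3,"F",s["wrist_force"],"open",s["opening"])
    yw=np.degrees(np.arctan2(R[1,0],R[0,0]));print("shift cm",R.T@(t-p)*100,"spin",(yw-(np.degrees(a)+90))/5,"zaxis",R[:,2],"q6",s["joint_positions"][5])
E
python3 -c "
from h import *;rep(-.04)"
```

```text
t 1.1 pos [ 0.425704   -0.16171384  0.24146899] till -0.07723908055786341 -0.23678220242993678 tip above panel mm 123.46898901618263 F [ 0.42568006  0.18760819 -0.60951423] open -0.00016812009160836793
shift cm [ 17.70029662 -11.53556191   7.38229924] spin -10.914054194992783 zaxis [-9.80882360e-04  2.70935690e-03 -9.99995849e-01] q6 2.211061562959173
```

>>> move_arm(plan="3.5 -2.3 0 -1.5; 7 -4.6 0 -3; 10.6 -6.9 0 -4.5; 14 -9.2 0 -6; 17.7 -11.5 0 -7.5")

```text
time: 1.6
tool_pos: [0.5461, 0.0136, 0.2415]
tcp_rot: [[0.498, 0.867, -0.002], [0.867, -0.498, 0.003], [0.001, -0.003, -1.0]]
wrist_force: [0.8, -0.4, 0.3]
opening: 0.0004
```

>>> move_arm(plan="0 0 0 -1.5; 0 0 0 -2.7; 0 0 0 -3.4; 0 0 0 -3.4")

```text
time: 2.0
tool_pos: [0.5458, 0.0139, 0.2409]
tcp_rot: [[0.222, 0.975, -0.003], [0.975, -0.222, 0.003], [0.002, -0.003, -1.0]]
wrist_force: [-0.4, 0.6, 0.2]
opening: -0.0002
```

```bash
python3 -c "
from h import *;rep(-.04,.006)"
```

```text
t 2.0 pos [0.54580623 0.01388248 0.2409255 ] till -6.15238012183761e-05 -0.03853428034151749 tip above panel mm 122.92550323761154 F [-0.38742068  0.64157049  0.22652378] open -0.00017798143418669556
shift cm [-0.17016525  0.04565749 11.69214324] spin 0.05598601037617925 zaxis [-0.00290705  0.00272846 -0.99999205] q6 1.6716573362785625
```

Now I'm aligned at till y = −39 mm, so I'll lower to just above the panel and feel there first for a reference height.

>>> move_arm(plan="0 0 3 0; 0 0 6 0; 0 0 9 0; 0 0 10.7 0; 0 0 11.4 0")

```text
time: 2.5
tool_pos: [0.5438, 0.0142, 0.1247]
tcp_rot: [[0.224, 0.975, -0.007], [0.975, -0.224, 0.003], [0.002, -0.007, -1.0]]
wrist_force: [0.0, 0.1, 0.6]
opening: 0.0001
```

```bash
python3 -c "
from h import *;rep(-.04,.0)"
```

```text
t 2.5 pos [0.54382524 0.01422036 0.12465718] till -0.002067539347360276 -0.03865419081797361 tip above panel mm 6.657175570027595 F [0.0075524  0.06536654 0.59117195] open 8.273596134712652e-05
shift cm [-0.136321    0.21127935  0.66394028] spin 0.03558709931884323 zaxis [-0.00688072  0.00327212 -0.99997097] q6 1.6735730751880977
```

>>> move_arm(plan="0 0.2 0.3 0; 0 0.2 0.5 0; 0 0.2 0.6 0; 0 0.2 0.65 0; 0 0.2 0.65 0")

```text
time: 3.0
tool_pos: [0.5461, 0.0137, 0.1188]
tcp_rot: [[0.224, 0.975, -0.006], [0.975, -0.224, 0.003], [0.002, -0.006, -1.0]]
wrist_force: [0.2, -0.2, 0.2]
opening: -0.0003
```

>>> move_arm(plan="0 0 0.05 0; 0 0 0.1 0; 0 0 0.1 0")

```text
time: 3.3
tool_pos: [0.5464, 0.0137, 0.1181]
tcp_rot: [[0.224, 0.975, -0.005], [0.975, -0.224, 0.003], [0.002, -0.006, -1.0]]
wrist_force: [0.2, -0.3, 1.4]
opening: 0.0003
```

>>> move_arm(plan="0 0 0.05 0; 0 0 0.1 0; 0 0 0.15 0; 0 0 0.15 0")

```text
time: 3.7
tool_pos: [0.5465, 0.0137, 0.118]
tcp_rot: [[0.224, 0.975, -0.004], [0.975, -0.224, 0.003], [0.002, -0.005, -1.0]]
wrist_force: [-3.6, 0.0, 11.0]
opening: 0.0
```

The panel is rigid here: the TCP stops at z = 0.118 with 11 N. I'll lift, step along +y and feel again.

>>> move_arm(plan="0 0 -0.5 0; 0.8 0 -0.5 0; 1.7 0 -0.4 0; 1.7 0 0 0; 1.7 0 0.1 0")

```text
time: 4.2
tool_pos: [0.5508, 0.0315, 0.118]
tcp_rot: [[0.222, 0.975, -0.002], [0.975, -0.222, 0.004], [0.003, -0.003, -1.0]]
wrist_force: [-4.0, 3.5, 16.5]
opening: -0.0003
```

>>> move_arm(plan="0 0 0.05 0; 0 0 0.1 0; 0 0 0.1 0")

```text
time: 4.5
tool_pos: [0.5508, 0.0316, 0.118]
tcp_rot: [[0.222, 0.975, -0.002], [0.975, -0.222, 0.003], [0.003, -0.003, -1.0]]
wrist_force: [-3.9, -0.1, 11.1]
opening: -0.0003
```

Rigid again at y = −20. Next I'll feel the visually suspected spot at y ≈ +12.

>>> move_arm(plan="0 0 -0.6 0; 1.6 0 -0.6 0; 3.2 0 -0.6 0; 3.2 0 -0.3 0; 3.2 0 0 0")

```text
time: 5.0
tool_pos: [0.5577, 0.0639, 0.1174]
tcp_rot: [[0.22, 0.976, -0.003], [0.976, -0.22, 0.003], [0.003, -0.003, -1.0]]
wrist_force: [0.6, 0.1, -0.4]
opening: 0.0001
```

>>> move_arm(plan="0 0 0.1 0; 0 0 0.2 0; 0 0 0.2 0")

```text
time: 5.3
tool_pos: [0.5574, 0.0638, 0.1153]
tcp_rot: [[0.22, 0.975, -0.003], [0.975, -0.22, 0.004], [0.003, -0.004, -1.0]]
wrist_force: [-0.8, 0.7, 1.9]
opening: 0.0
```

```bash
python3 -c "
from h import *;rep(.0122,-.002)"
```

```text
t 5.3 pos [0.55744274 0.0638087  0.11529249] till -4.368622178115256e-05 0.012730090622460806 tip above panel mm -2.707506237394103 F [-0.8483122   0.73292095  1.89307534] open 3.0485205532525837e-05
shift cm [-0.05284349  0.00373717 -0.07091048] spin 0.07592777545138744 zaxis [-0.00325265  0.00353308 -0.99998847] q6 1.7619122175451707
```

The tip is 2.7 mm below the panel with light contact, so this is the catch. I'll press it down about 4.5 mm more, hold, then release.

>>> move_arm(plan="0 0 0.15 0; 0 0 0.3 0; 0 0 0.4 0; 0 0 0.45 0; 0 0 0.45 0")

```text
time: 5.8
tool_pos: [0.5575, 0.0638, 0.1109]
tcp_rot: [[0.22, 0.975, -0.003], [0.975, -0.22, 0.004], [0.003, -0.004, -1.0]]
wrist_force: [-1.5, 0.3, 4.1]
opening: 0.0
```

```bash
python3 - <<'E'
from h import *
import cv2
rep(.0122,.05)
i,d=get_image("top");cv2.imwrite("pics/top2.png",i)
E
```

```text
t 5.8 pos [0.55750677 0.0638267  0.11093435] till 1.4592952396900775e-05 0.012762125476431423 tip above panel mm -7.06564764307574 F [-1.46050093  0.30370182  4.08218985] open 3.76307847286046e-05
shift cm [-0.04017604 -0.02274552 -5.70665505] spin 0.07622057951002148 zaxis [-0.00295633  0.00354611 -0.99998934] q6 1.761911742825642
```

View pics/top2.png

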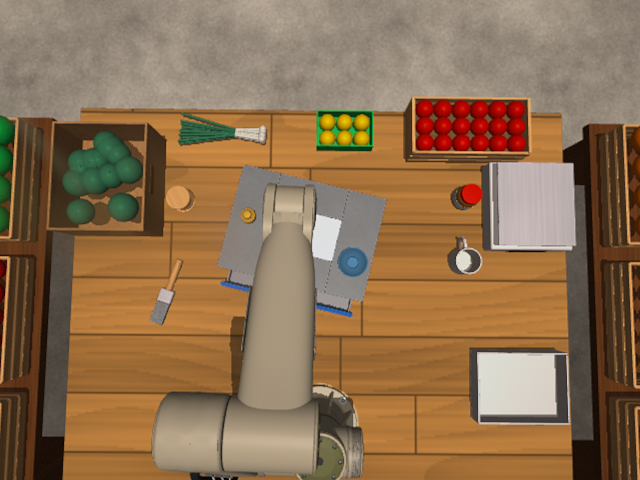

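The catch is down about 5 mm, and the blue drawer front is showing at about (237,288) and (335,308), moving out. I'll hold briefly so the drawer finishes opening, then rise straight up.

>>> move_arm(plan="0 0 0 0; 0 0 0 0; 0 0 0 0; 0 0 0 0; 0 0 0 0")

```text
time: 6.35
tool_pos: [0.5575, 0.0638, 0.1112]
tcp_rot: [[0.22, 0.975, -0.003], [0.975, -0.22, 0.004], [0.003, -0.003, -1.0]]
wrist_force: [-2.0, -0.3, 4.4]
opening: 0.0001
```

>>> move_arm(plan="0 0 -0.5 0; 0 0 -2 0; 0 0 -5 0; 0 0 -9 0; 0 0 -12 0")

```text
time: 6.85
tool_pos: [0.5581, 0.0631, 0.2329]
tcp_rot: [[0.22, 0.975, -0.002], [0.975, -0.22, 0.003], [0.003, -0.003, -1.0]]
wrist_force: [0.7, -0.3, 0.2]
opening: -0.0002
```

>>> move_arm(plan="-4 0 0 0; -8 0 0 0; -12 0 0 0; -16 0 0 0; -20 0 0 0")

```text
time: 7.35
tool_pos: [0.5134, -0.1335, 0.2323]
tcp_rot: [[0.22, 0.975, -0.002], [0.975, -0.22, 0.003], [0.002, -0.003, -1.0]]
wrist_force: [0.3, -0.8, 0.5]
opening: 0.0003
```

>>> move_arm(plan="-3 0 0 0; -5 0 0 0; -5 0 0 0; -5 0 0 0; -5 0 0 0")

```text
time: 7.85
tool_pos: [0.5025, -0.1816, 0.232]
tcp_rot: [[0.22, 0.976, -0.002], [0.976, -0.22, 0.003], [0.003, -0.003, -1.0]]
wrist_force: [0.9, 0.3, 0.8]
opening: -0.0004
```

```bash
python3 - <<'E'
from h import *
import cv2
rep()
i,d=get_image("top");cv2.imwrite("pics/top3.png",i)
D=np.abs(i.astype(int)-cv2.imread("pics/top1.png")).max(2)
for n,(u,v) in dict(weight=(248,215),dish=(352,262),jar=(467,197),mug=(465,258),spool=(180,198),brush=(166,292)).items(): print(n,D[v-20:v+20,u-20:u+20].max())
E
```

```text
t 7.85 pos [ 0.50250268 -0.18158725  0.23204309] till 0.002065332303777459 -0.23873191126527157 tip above panel mm 114.04308693984733 F [0.85488075 0.29124839 0.84349574] open -0.00035514293926446245
shift cm [ 2.38573150e+01 -1.62352026e-02  6.46647790e+00] spin 0.08221314515387804 zaxis [-0.00229757  0.00318422 -0.99999229] q6 1.2942662558328102
weight 9
dish 122
jar 129
mug 134
spool 10
brush 9
```

View pics/top3.png

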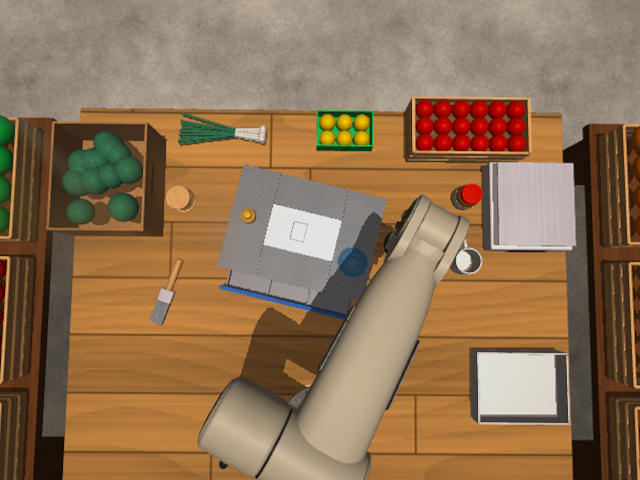

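```bash
python3 - <<'E'
from h import *
a=world("top",222,288,.1);b=world("top",349,316,.1)
print("drawer front beyond till front (mm):",[(-150-(p-M)@X*1e3) for p in(a,b)])
print(finish_job())
E
```

```text
drawer front beyond till front (mm): [np.float64(55.85045367400127), np.float64(48.130412964793635)]
the job is handed in; nothing more can be done
None
```

I found the catch, pressed it, and the drawer sprang out. The arm then moved clear with the drawer open, and I handed the job in at about 8 s of the 48 s; it gave no verdict.

- **Feeling:** With the fingers shut, the panel was rigid at till y ≈ −39 and −20 mm, stopping at TCP z = 0.118 m with 11 N. At y ≈ +13 mm the tip sank below the panel and met only a light springy contact. I had picked that spot from a faint outline in the top camera picture, so I skipped the rest of the panel.
- **Pressing:** I pushed the catch down about 5 mm with about 4 N, held it about 0.5 s, then rose straight up about 12 cm and moved sideways.
- **Drawer:** The last top picture shows it out. My rough pixel reading gave 56 mm at one end and 48 mm at the other, assuming a height for its edge. That is above the 45 mm limit, but the 48 mm end is close to it.
- **Catch release:** The tip was 114 mm above the panel at the end, with under about 1 N at the wrist, which is noise. I did not measure the catch's rest height directly.
- **Bystanders:** The weight, spool and brush show no picture change from the start. The difference check failed for the dish, jar and mug. The arm's shadow over the dish, and the arm and its shadow near the jar and mug, look like the cause. By eye all three stand where they began.

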